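# Unclip the dough hook and load it into the attachment dryer

## Robot

A 7-joint arm with a two-finger parallel gripper is mounted at the origin on the work surface. World frame = base frame: x ahead of the robot, y to its left, z up, the work surface at z = 0. Lengths are in m, angles in degrees, forces in N, time in s.
With the tool pointing down it reaches from about 0.35 to 0.9 m from the base axis. Payload 19.9 kg.
Tool frame: the origin (TCP) lies at the very end of the fingers, on their centre line; the grasp point (between the pads) lies 19 mm behind it; y points along the fingers, x is the direction in which the jaws open and shut, and the axes are right-handed (so a half turn about y gives the same grasp; the last joint's range is limited). The gripper opens to 94 mm and grips with 3 to 60 N. Pads are 16 mm wide; open, the fingers measure 119 mm over their backs; the gripper's body (75 mm by 177 mm) begins 78 mm behind the grasp point.
Start: joints at [-77.664, 23.915, -0.59, 92.452, 0.269, 63.638, -3.037], TCP at [0.159, 0.604, 0.205] pointing down, gripper open.
Joint ranges: [-161.28, 161.28], [-22.2, 115.67], [-73.04, 71.86], [3.21, 147.25], [-68.34, 248.33], [10.77, 114.83], [-161.83, 161.83]. Speed limits (degrees/s): [108.29, 108.29, 136.94, 136.94, 172.46, 172.46, 172.46].

## Interface

Orientations are given as a 3x3 rotation matrix whose columns are the frame's x, y, z axes.
In Python, from station import arm, vision gives the robot as it stands.
- The arm moves only by the tool jog_arm, never from a script. Its argument "deltas" is a list that holds one entry, the list of rows, each a list of 7 numbers: the shift along the tool's x, y, z in m, then the turn, a rotation vector about the tool's x, y, z in rad, then the gripper command: -1 is shut, 1 is fully open, values between are in proportion. In form: [[[dx, dy, dz, ax, ay, az, grip], ...]]. A call has 1 to 20 rows; each row is the pose to reach, as a shift and turn from the pose measured when the call began, along the tool's axes at that moment; what a row does not reach only later rows make up. A row lasts 1/10 s, in which the tool goes at most 50 mm and 8.59 degrees, less where a joint would pass 70% of its speed; a pose out of reach is approached as far as the arm can. A call with a gripper value outside its range is refused whole. The fingers move at their own pace and stop on an object; the grip force is fixed at half the most. Time passes only in rows, so rows that repeat a pose let the fingers close. It gives the time, the measured TCP pose, the force and the opening at its end, in the units of the state.
- arm.read_state(): the state, without advancing time (a new reading comes with each control period).
- vision.snapshot(name): name is "scene" or "top" or "wrist"; returns (picture, depth): 400x640x3 uint8, red, green, blue; 400x640 float32, m along the optical axis (not along the pixel's ray), 0 where there is no reading.
- vision.camera_model(name): a dict with "K" (3x3 intrinsics, pixels), "xyz" and "orientation" of the camera in the world. Camera axes: x right, y up, looking along -z (the intrinsics and any distortion apply to the point x, -y, -z); pixel columns grow to the right and rows downward; lengths in m; the calibration is good to about 2 mm. A picture is of the moment at which its call begins: read the wrist's pose just before it. camera_model takes no time and is no camera call; for the wrist camera it gives the pose at the moment of the call.
- arm.close_job(): hands the job in, once; it reports no verdict.
The state is a dict: "t": time; "qpos": joint angles; "dq": joint speeds; "joint_torque": joint torques, N m; "ee_pos": TCP position; "orientation": TCP orientation; "wrist_force": force on the tool from outside, world axes, zero at the start; "moment": the same for the moment, N m; "grip_width": finger opening in m.
Only numpy, scipy, OpenCV 4.12 (cv2) and the standard library are available. Lean on these libraries where they do the work, as an engineer would, in place of code of your own. Each camera call takes 0.05 s, during which the arm holds its last target. There are 200 camera calls.

## Task

Draw the dryer's steel plate right out of its clear-roofed tunnel by the knob. Then squeeze in the release button on the side of the dough hook's coupling and, keeping it held in, pull the hook straight off its dock, lay it gently, upright on the flat underside of its coupling, along the plate's middle line, centred between the two end stops, and let go. Finally slide the loaded plate fully home with the hook still centred on it, and leave the other things in the tray where they are.

Things in the scene. Friction and masses are not known exactly. Their poses are not given: they have to be found in the camera images.
- hook: dough hook attachment, 180 g, along its x axis. White coupling block 44 (x) x 30 x 34 mm high; origin at the centre of its flat underside, z up. Bent 9 mm steel bar out to x = +112 mm, within 21 mm either side, tip resting down. Tongue 22 mm wide back to x = -46 mm, clipped in the dock. Clipped, it lies on the tray floor (6 mm above z = 0); it pulls off level towards its +x, free after 25 mm
- hook_mid (a point): point midway along the dough hook's whole length: 33 mm from hook's origin along its +x, at underside height; same axes as hook
- release_pad (a point): centre of the outer face of the release button, a ribbed grey pad 20 x 20 mm (z 8 to 28 mm above the underside) at x = 0, 6 mm proud of the coupling's -y side. Pinch the coupling from above across its y, one finger on the button, one on the plain +y side: 36 mm across with it out, 31 mm with it in. Axes as hook
- release (a joint): travel of the release button, m: 0 out, 0.005 fully in; spring 1.8 N to start, 4.8 N fully in. The clip holds until it is in by about 3.5 mm. Let go, it springs out and may nudge the hook a few mm towards the hook's +y
- dock: fixed grey plastic clip dock holding the tongue; its frame coincides with hook's while clipped in. Block x = -62 to -24 mm, 49 mm wide, 38 mm high, with a 6 mm high foot back to x = -88 mm. The hook leaves towards its +x, which lies within 0.5 rad of world +y
- rack: fixed attachment dryer on the tray floor, 232 mm wide; z up, its origin on the tray floor below the middle of the fully drawn plate. Two 7 mm high black rails at y = +-60 mm, x = -60 to 220 mm. The plate slides along its x axis, drawn out towards -x. A clear-roofed tunnel, open front and back, stands at x = 100 to 220 mm, 75 mm high (82 mm at its far end), inside height 50 mm above the plate
- plate (a joint): travel of the steel plate, m: 0 home in the tunnel, 0.15 fully drawn out towards the rack's -x; it drags with about 2 N and stays where left
- plate_mid (a point): centre of the plate's top face (22 mm above z = 0); axes as rack. The plate is 100 (x) x 210 mm (y), with a thin dark line along y through its middle. An end stop, a bar 12 mm high and 70 mm long in x, stands near each y end, inner faces at y = -90 and +90 mm: the hook lies along y between them, either way round
- plate_knob (a point): middle of the plate's upright knob, 16 mm diameter, 30 mm high from the plate's top face, this point 15 mm above that face; 90 mm from the plate's middle towards the rack's -x, on a 50 mm wide steel tongue, always outside the tunnel
- tub: closed plastic starter tub, 96 mm diameter, 95 mm high; bystander, origin under its centre
- jug: glass measuring jug, 90 mm diameter, 110 mm high, handle at +y; bystander, origin under its centre
- bowl: small white ceramic bowl, 90 mm diameter, 50 mm high; bystander, origin under its centre
- salt: salt jar, 60 mm diameter, 85 mm high; bystander, origin under its centre
- scraper: dough scraper, 130 x 90 mm, 16 mm high, lying flat; bystander, origin under its middle
- lid_rest: small ceramic lid rest, 80 mm diameter, 14 mm high; bystander, origin under its centre
- spatula: yellow silicone spatula, 200 mm long, lying along its x axis about 100 mm from the hook on the hook's -y side; bystander
Things that resemble listed ones, but are neither listed nor needed, are in the scene too. Leave any orange look-alike of the hook alone.

How it is judged:
By the outcome, as a careful person would: the job done as asked, in the order asked, and still so for the second after the job is handed in, with the robot touching nothing.
It also fails if it takes over 72 s, if anything falls off the work surface, if the arm or the gripper's body presses on something with over 40 N, if the wrist force passes 120 N, or if a joint passes its speed limit or range.

## Working session

There is one attempt and no reset: what is moved stays moved. The work goes in short steps, Python scripts to look and compute and a tool call to move; the robot and the scene stay as the last step left them, time stands still between calls to the robot, and variables do not carry over. Pictures are saved under pics/ and viewed, about 8 in all and at most 12, crops included, and the job is handed in when it is done.

Besides the shell and the picture viewer there is one more tool, called after ">>>" as name(argument=value, ...) on one line, values as JSON. jog_arm: Moves the arm, as the interface text tells. Its arguments: {"type":"object","properties":{"deltas":{"type":"array","items":{"type":"array","items":{"type":"array","items":{"type":"number"}}}}},"required":["deltas"]}

```bash
ls; mkdir -p pics; cat > h.py <<'E'
import numpy as np, cv2
from station import arm, vision
def snap(n):
    m=vision.camera_model(n); im,d=vision.snapshot(n); return im,d,m
def save(n,im): cv2.imwrite('pics/'+n+'.png',cv2.cvtColor(im,cv2.COLOR_RGB2BGR))
def ray(m,u,v):
    K=np.array(m['K']);dist=np.array(m.get('dist',m.get('distortion',np.zeros(5))),float)
    p=cv2.undistortPoints(np.array([[[u,v]]],float),K,dist)[0,0]
    return np.array(m['orientation'])@np.array([p[0],-p[1],-1.])
def onz(m,u,v,z):
    r=ray(m,u,v);o=np.array(m['xyz']);return o+r*(z-o[2])/r[2]
def pt(m,d,u,v): return np.array(m['xyz'])+ray(m,u,v)*d[int(v),int(u)]
def tri(m1,p1,m2,p2):
    A=[];b=[]
    for m,p in((m1,p1),(m2,p2)):
        r=ray(m,*p);r/=np.linalg.norm(r);P=np.eye(3)-np.outer(r,r);A.append(P);b.append(P@np.array(m['xyz']))
    return np.linalg.lstsq(np.vstack(A),np.hstack(b),rcond=None)[0]
E
python3 - <<'E'
from h import *
np.set_printoptions(precision=4,suppress=True)
for n in('scene','top'):
    im,d,m=snap(n);save(n,im);np.savez(n+'.npz',im=im,d=d);print(n,m)
print(arm.read_state())
E
```

```text
pics
scene {'K': array([[485.3502,   0.    , 310.2657],
       [  0.    , 485.3502, 201.1602],
       [  0.    ,   0.    ,   1.    ]]), 'xyz': array([1.3299, 0.2844, 1.3779]), 'orientation': array([[-0.3184, -0.7756,  0.545 ],
       [ 0.9479, -0.263 ,  0.1796],
       [ 0.0041,  0.5738,  0.819 ]])}
top {'K': array([[371.5563,   0.    , 322.8227],
       [  0.    , 371.5563, 200.5942],
       [  0.    ,   0.    ,   1.    ]]), 'xyz': array([0.2864, 0.0135, 1.2273]), 'orientation': array([[-0.0288,  0.9873, -0.156 ],
       [-0.9996, -0.0273,  0.0115],
       [ 0.0071,  0.1562,  0.9877]])}
{'t': 0.1, 'qpos': array([-77.6662,  23.9443,  -0.5915,  92.4803,   0.2681,  63.6364,
        -3.0375]), 'dq': array([-0.0428, -0.1828, -0.0612,  0.0694,  0.0264,  0.0586,  0.05  ]), 'joint_torque': array([  0.0008, -85.2575,   0.6397, -42.668 ,  -0.0488,   0.0164,
         0.0001]), 'ee_pos': array([0.1586, 0.6042, 0.2049]), 'orientation': array([[ 0.254 , -0.0002, -0.9672],
       [ 0.9672, -0.001 ,  0.254 ],
       [-0.001 , -1.    , -0.0001]]), 'wrist_force': array([ 0.6158, -0.3408, -0.1895]), 'moment': array([-0.012 , -0.0096,  0.0108]), 'grip_width': 0.09424312211236859}
```

View pics/scene.png

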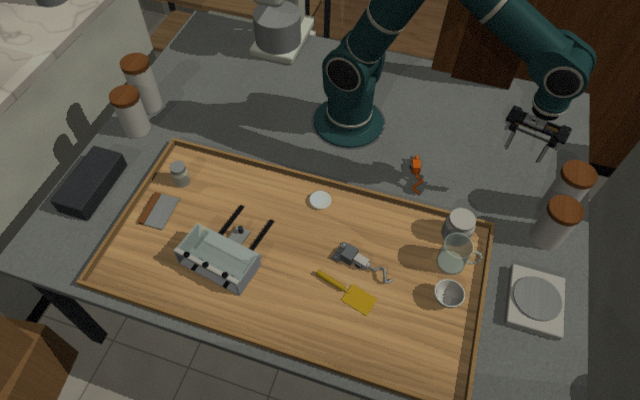

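View pics/top.png

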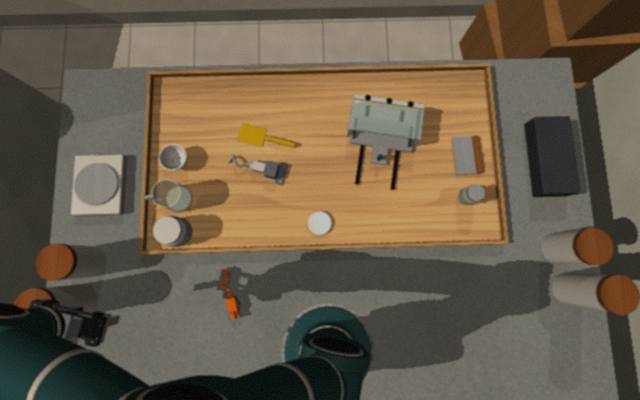

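The scene view shows the dryer at (225,250), its knob near (240,232), and the hook in its dock at (345,252)–(385,275). In the top view the knob is at (380,157) and the hook at (235..285,165). The orange look-alike is at (231,295) in top and (417,170) in scene, outside the tray. The spatula is at (265,135) in top. Next I'll take a close crop of both views.

```bash
python3 - <<'E'
from h import *
a=np.load('scene.npz');b=np.load('top.npz')
A=cv2.resize(a['im'][195:305,165:405],None,fx=3.2,fy=3.2,interpolation=2)[:300]
A=cv2.resize(a['im'][200:295,165:405],(768,304),interpolation=2)
B=cv2.resize(b['im'][90:195,220:440],(620,296),interpolation=2)
im=np.zeros((600,768,3),np.uint8);im[:304]=A;im[304:600,:620]=B
save('crop',im)
mt=vision.camera_model('top')
for n,u,v in(('knob',380,157),('hookcpl',268,170),('dock',280,175),('tip',233,158),('floor',320,150),('rail',360,180),('railR',394,186),('tunnel',386,115)):
    print(n,pt(mt,b['d'],u,v).round(3))
E
```

```text
knob [ 0.61  -0.191  0.054]
hookcpl [0.58  0.176 0.043]
dock [0.569 0.14  0.01 ]
tip [0.626 0.293 0.033]
floor [0.653 0.004 0.008]
rail [ 0.545 -0.127  0.011]
railR [ 0.52  -0.239  0.015]
tunnel [ 0.742 -0.213  0.083]
```

View pics/crop.png

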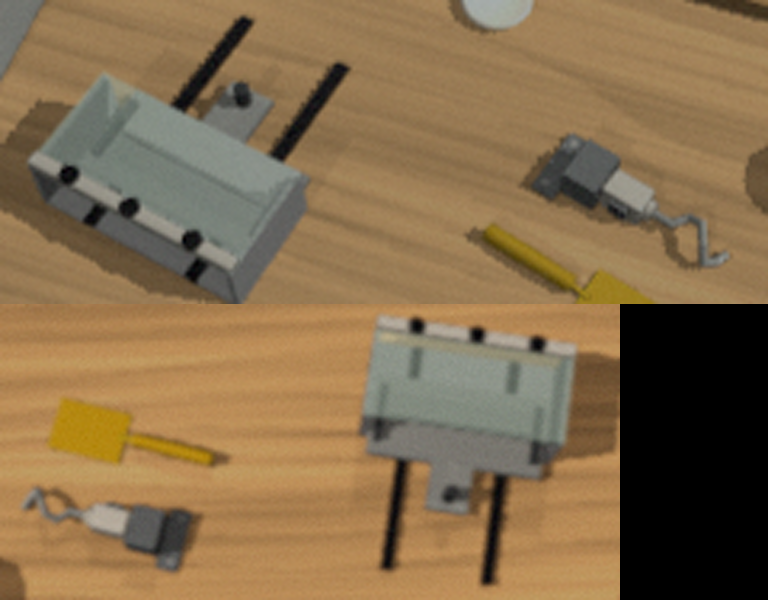

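Top crop: knob at about (453,493), rails at (395,510) and (495,530), and the white coupling at (107,519) with its grey dock at (147,530). The bar points left, towards world +y. The hook is the steel and white one, and the only thing that could be mistaken for it is the orange one outside the tray, top (231,295). Next I'll get rough poses and the wrist camera geometry.

```bash
cat >> h.py <<'E'
np.set_printoptions(precision=4,suppress=True)
def plan(target,yaw=None,s=None):
    """shift (tool axes) and turn to bring TCP to target, tool down, tool x at world yaw deg"""
    s=s or arm.read_state();R=np.array(s['orientation']);d=R.T@(np.array(target)-s['ee_pos'])
    w=np.zeros(3)
    if yaw is not None:
        a=np.radians(yaw);c,q=np.cos(a),np.sin(a)
        T=np.array([[c,0,-q],[q,0,c],[0,-1,0]])
        w=cv2.Rodrigues(R.T@T)[0].ravel()
    print('shift',d,'turn',w,'yaw now',np.degrees(np.arctan2(R[1,0],R[0,0])))
E
python3 - <<'E'
from h import *
mt=vision.camera_model('top');ms=vision.camera_model('scene')
f=lambda x,y:(220+x*220/620,90+(y-304)*105/296)
g=lambda x,y:(165+x*240/768,200+y*95/304)
for p,q in(((388,568),(403,460)),((488,582),(500,478))):
    P,Q=onz(mt,*f(*p),.013),onz(mt,*f(*q),.013);print('rail',P,Q,np.degrees(np.arctan2(*(Q-P)[1::-1])))
print('knob top tri',tri(mt,f(455,491),ms,g(241,88)))
print('coupling top tri',tri(mt,f(107,518),ms,g(630,190)))
print('dock top tri',tri(mt,f(147,525),ms,g(592,160)))
s=arm.read_state();mw=vision.camera_model('wrist')
R=np.array(s['orientation']);print('wrist in tool',R.T@(mw['xyz']-s['ee_pos']));print(R.T@mw['orientation'],mw['K'])
plan([.47,-.02,.30],84)
E
```

```text
rail [ 0.5321 -0.1185  0.013 ] [ 0.664  -0.1424  0.013 ] -10.234953642894133
rail [ 0.5121 -0.236   0.013 ] [ 0.6386 -0.2579  0.013 ] -9.797912042669427
knob top tri [ 0.614  -0.1931  0.0447]
coupling top tri [0.5956 0.2113 0.0358]
dock top tri [0.5825 0.1657 0.0472]
wrist in tool [-0.0018 -0.1794  0.0653]
[[ 1.     -0.0005  0.0002]
 [ 0.0004  0.2304 -0.9731]
 [ 0.0004  0.9731  0.2304]] [[285.5198   0.     323.5019]
 [  0.     285.5198 198.6882]
 [  0.       0.       1.    ]]
shift [-0.5248 -0.0945 -0.4597] turn [-0.    -0.152 -0.001] yaw now 75.28859007291173
```

```bash
python3 - <<'E'
from h import *
plan([.53,.17,.20],80)
E
```

```text
shift [-0.3257  0.0053 -0.4695] turn [ 0.     -0.0822 -0.001 ] yaw now 75.28859007291173
```

>>> jog_arm(deltas=[[[-0.04,0,-0.06,0,-0.02,0,1],[-0.08,0,-0.12,0,-0.04,0,1],[-0.12,0,-0.175,0,-0.06,0,1],[-0.15,0.003,-0.22,0,-0.082,0,1],[-0.18,0.003,-0.26,0,-0.082,0,1],[-0.21,0.003,-0.3,0,-0.082,0,1],[-0.24,0.005,-0.345,0,-0.082,0,1],[-0.27,0.005,-0.39,0,-0.082,0,1],[-0.3,0.005,-0.43,0,-0.082,0,1],[-0.326,0.005,-0.47,0,-0.082,0,1],[-0.326,0.005,-0.47,0,-0.082,0,1],[-0.326,0.005,-0.47,0,-0.082,0,1],[-0.326,0.005,-0.47,0,-0.082,0,1]]])

```text
t: 1.4
ee_pos: [0.5321, 0.1661, 0.1999]
orientation: [[0.179, -0.0, -0.984], [0.984, -0.002, 0.179], [-0.002, -1.0, -0.0]]
wrist_force: [-0.4, -0.6, -0.0]
grip_width: 0.0941
```

```bash
python3 - <<'E'
from h import *
im,d,m=snap('wrist');save('w1',im);np.savez('w1.npz',im=im,d=d,**m)
print(m['xyz'])
plan([.55,-.17,.20],80)
E
```

```text
[0.4674 0.1764 0.3793]
shift [-0.3296  0.0004 -0.0785] turn [-0.0005 -0.0028 -0.0018] yaw now 79.8400938573182
```

View pics/w1.png

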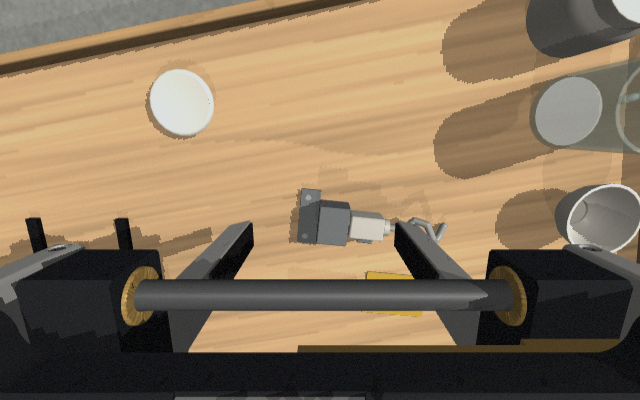

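The wrist view shows the dock at (325,222), the white coupling at (368,226) and the grey button on its lower edge at (371,241). The gripper covers the lower half of the image, so targets need to lie nearer the robot than the TCP.

>>> jog_arm(deltas=[[[-0.05,0,-0.02,0,0,0,1],[-0.1,0,-0.04,0,0,0,1],[-0.15,0,-0.07,0,0,0,1],[-0.2,0,-0.1,0,0,0,1],[-0.25,0,-0.12,0,0,0,1],[-0.3,0,-0.15,0,0,0,1],[-0.34,0,-0.16,0,0,0,1],[-0.34,0,-0.16,0,0,0,1],[-0.34,0,-0.16,0,0,0,1],[-0.34,0,-0.16,0,0,0,1]]])

```text
t: 2.45
ee_pos: [0.6283, -0.1933, 0.1999]
orientation: [[0.176, -0.001, -0.984], [0.984, -0.001, 0.176], [-0.001, -1.0, 0.001]]
wrist_force: [0.7, 1.3, -0.3]
grip_width: 0.0941
```

```bash
python3 - <<'E'
from h import *
im,d,m=snap('wrist');save('w2',im);np.savez('w2.npz',im=im,d=d,**m)
print(m['xyz'],arm.read_state()['ee_pos'])
E
```

```text
[ 0.5639 -0.1835  0.3794] [ 0.6285 -0.1925  0.2001]
```

View pics/w2.png

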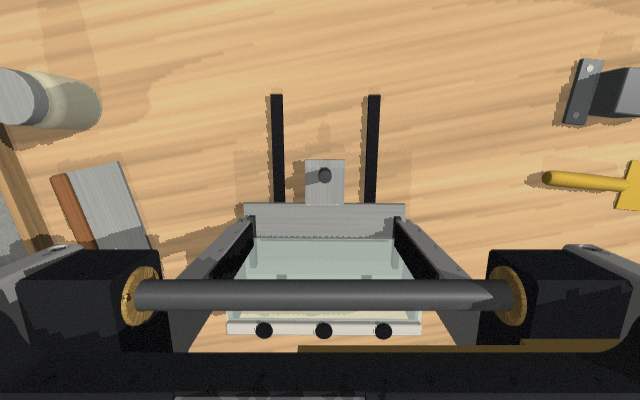

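The knob top is at (325,175), the plate tongue spans (305..344, 160..205), and the rails are at (277,95..200) and (372,95..200). Next I'll measure these along with the hook.

```bash
python3 - <<'E'
from h import *
w=np.load('w2.npz');m={k:w[k] for k in('K','xyz','orientation')};d=w['d'];im=w['im'].astype(int)
mt=vision.camera_model('top');ms=vision.camera_model('scene')
V=im.sum(2)
# knob
k=(V[165:186,312:338]<220).astype(np.uint8);c=max(cv2.findContours(k,0,1)[0],key=cv2.contourArea)
(kx,ky),r=cv2.minEnclosingCircle(c);kx+=312;ky+=165;print('knob px',kx,ky,r)
print(' depth pt',pt(m,d,kx,ky),'tri top',tri(m,(kx,ky),mt,(381.4,156.4)),'tri scene',tri(m,(kx,ky),ms,(240.3,227.5)),'onz.052',onz(m,kx,ky,.052))
for x0,x1 in((262,292),(357,390)):
    P=[]
    for v in range(100,195,4):
        u=np.where(V[v,x0:x1]<150)[0]
        if 5<len(u)<16: P.append(onz(m,x0+u.mean(),v,.013)[:2])
    P=np.array(P);vx,vy,cx,cy=cv2.fitLine(P.astype(np.float32),cv2.DIST_HUBER,0,.01,.01).ravel()
    s=np.sign(vx);print('rail',np.degrees(np.arctan2(s*vy,s*vx)),P[0],P[-1],len(P))
print('tongue z',pt(m,d,310,170),pt(m,d,338,170),'floor',pt(m,d,325,120)[2],'plate strip',pt(m,d,280,222))
# hook
w=np.load('w1.npz');m1={k:w[k] for k in('K','xyz','orientation')};d1=w['d'];i1=w['im']
hsv=cv2.cvtColor(i1,cv2.COLOR_RGB2HSV)
for n,roi,lo,hi in(('cpl',(345,205,392,250),(0,0,150),(180,60,255)),):
    x0,y0,x1,y1=roi;k=cv2.inRange(hsv[y0:y1,x0:x1],lo,hi);c=max(cv2.findContours(k,0,1)[0],key=cv2.contourArea)
    R=cv2.minAreaRect(c);print(n,R,cv2.boxPoints(R)+[x0,y0])
print('pts',[ (u,v,pt(m1,d1,u,v).round(4).tolist()) for u,v in((356,226),(366,226),(376,226),(335,222),(325,210),(371,241),(345,230))])
save('h1',cv2.resize(i1[180:260,280:460],(720,320),interpolation=1))
E
```

```text
knob px 324.0 174.8214282989502 7.452071666717529
 depth pt [ 0.6119 -0.1919  0.0517] tri top [ 0.6085 -0.192   0.0701] tri scene [ 0.6127 -0.1909  0.0421] onz.052 [ 0.6119 -0.1919  0.052 ]
rail -10.404465 [ 0.5168 -0.2345] [ 0.6296 -0.255 ] 24
rail -10.448851 [ 0.5377 -0.1174] [ 0.6504 -0.1381] 24
tongue z [ 0.6072 -0.2089  0.0222] [ 0.6132 -0.1743  0.0233] floor 0.006550398082548481 plate strip [ 0.6679 -0.2606  0.0209]
cpl ((25.578411102294922, 23.663599014282227), (40.727657318115234, 22.308425903320312), 5.355824947357178) [[349.2623 237.8683]
 [351.3446 215.6573]
 [391.8945 219.4589]
 [389.8122 241.6699]]
pts [(356, 226, [0.5884, 0.195, 0.0391]), (366, 226, [0.5905, 0.2073, 0.0394]), (376, 226, [0.5924, 0.2194, 0.0403]), (335, 222, [0.577, 0.1701, 0.044]), (325, 210, [0.5594, 0.1607, 0.0449]), (371, 241, [0.6136, 0.2111, 0.0343]), (345, 230, [0.5888, 0.1805, 0.0455])]
```

View pics/h1.png

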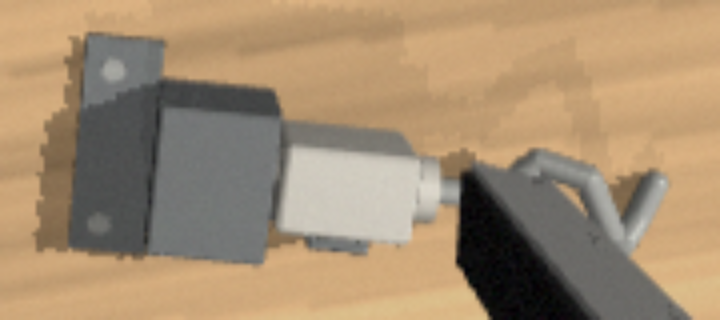

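Rack yaw is -10.4°, the knob is at (0.612,-0.192) with its top at z 0.052, and the rails are 119 mm apart, which matches the text. The fully drawn plate's middle comes out at about (0.553,-0.181). I'll go for the knob.

```bash
python3 - <<'E'
from h import *
plan([.612,-.192,.028],79.57)
E
```

```text
shift [-0.0023  0.1721  0.0162] turn [-0.001   0.0066 -0.0007] yaw now 79.94595547721104
```

>>> jog_arm(deltas=[[[-0.002,0.01,0.016,0,0.007,0,0.2],[-0.002,0.05,0.016,0,0.007,0,0],[-0.002,0.09,0.016,0,0.007,0,0],[-0.002,0.12,0.016,0,0.007,0,0],[-0.002,0.14,0.016,0,0.007,0,0],[-0.002,0.155,0.016,0,0.007,0,0],[-0.002,0.165,0.016,0,0.007,0,0],[-0.002,0.172,0.016,0,0.007,0,0],[-0.002,0.172,0.016,0,0.007,0,0],[-0.002,0.172,0.016,0,0.007,0,-0.4],[-0.002,0.172,0.016,0,0.007,0,-0.7],[-0.002,0.172,0.016,0,0.007,0,-1],[-0.002,0.172,0.016,0,0.007,0,-1],[-0.002,0.172,0.016,0,0.007,0,-1],[-0.002,0.172,0.016,0,0.007,0,-1]]])

```text
t: 4.0
ee_pos: [0.6129, -0.1897, 0.0285]
orientation: [[0.18, -0.001, -0.984], [0.984, 0.002, 0.18], [0.002, -1.0, 0.001]]
wrist_force: [-0.5, 9.6, 5.9]
grip_width: 0.015
```

```bash
python3 - <<'E'
from h import *
s=arm.read_state();print(s['ee_pos'],s['grip_width'],s['wrist_force'])
a=np.radians(-10.43);plan(s['ee_pos']-0.152*np.array([np.cos(a),np.sin(a),0]),79.57)
E
```

```text
[ 0.6129 -0.1897  0.0285] 0.01503442441341185 [-0.4622  9.554   5.8945]
shift [0.0002 0.0001 0.152 ] turn [-0.0009  0.0011  0.0016] yaw now 79.63293942428294
```

>>> jog_arm(deltas=[[[0,0,0.005,0,0,0,-1],[0,0,0.015,0,0,0,-1],[0,0,0.03,0,0,0,-1],[0,0,0.045,0,0,0,-1],[0,0,0.06,0,0,0,-1],[0,0,0.075,0,0,0,-1],[0,0,0.09,0,0,0,-1],[0,0,0.105,0,0,0,-1],[0,0,0.12,0,0,0,-1],[0,0,0.132,0,0,0,-1],[0,0,0.14,0,0,0,-1],[0,0,0.146,0,0,0,-1],[0,0,0.15,0,0,0,-1],[0,0,0.153,0,0,0,-1],[0,0,0.155,0,0,0,-1],[0,0,0.155,0,0,0,-1],[0,0,0.155,0,0,0,-1]]])

```text
t: 5.7
ee_pos: [0.4605, -0.1618, 0.0286]
orientation: [[0.18, -0.001, -0.984], [0.984, 0.002, 0.18], [0.002, -1.0, 0.001]]
wrist_force: [0.2, 0.3, 0.6]
grip_width: 0.0003
```

The grip slipped (opening is now 0), so I'll look.

```bash
python3 - <<'E'
from h import *
im,d,m=snap('wrist');i2,d2,m2=snap('scene');np.savez('w3.npz',im=im,d=d,**m)
o=np.zeros((600,768,3),np.uint8);o[:304]=cv2.resize(i2[180:275,165:405],(768,304),interpolation=2)
o[304:,:474]=cv2.resize(im,(474,296));save('w3',o)
print(arm.read_state()['qpos'])
E
```

```text
[ -0.6162  26.3453  19.6904 119.6663 -14.7682  36.3134 108.8001]
```

View pics/w3.png

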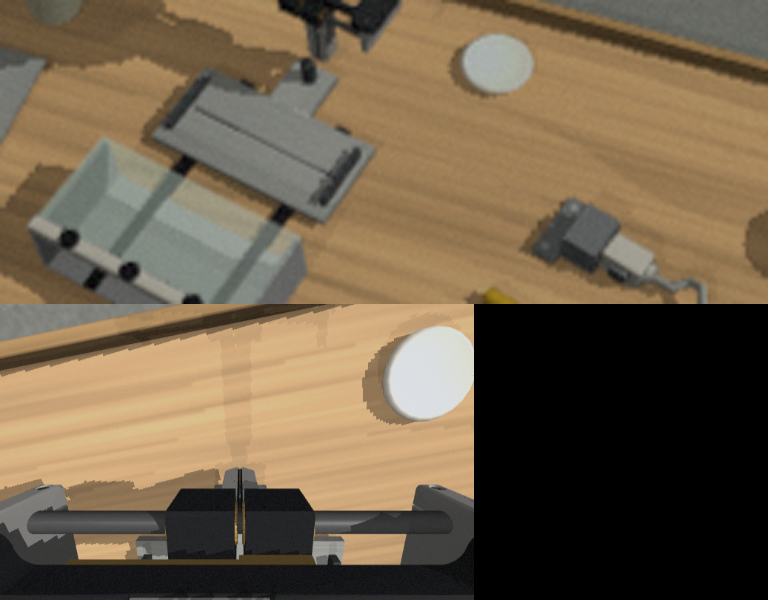

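The plate is out or nearly so: the knob is at crop (308,68), just ahead of the shut fingers, and the plate's dark line is visible. I'll rise and measure from above.

>>> jog_arm(deltas=[[[0,-0.03,0.002,0,0,0,-1],[0,-0.07,0,0,0,0,-1],[0,-0.12,-0.02,0,0,0,0],[0,-0.17,-0.06,0,0,0,1],[0,-0.2,-0.1,0,0,0,1],[0,-0.2,-0.14,0,0,0,1],[0,-0.2,-0.17,0,0,0,1],[0,-0.2,-0.17,0,0,0,1],[0,-0.2,-0.17,0,0,0,1]]])

```text
t: 6.7
ee_pos: [0.6277, -0.1929, 0.2275]
orientation: [[0.18, -0.002, -0.984], [0.984, 0.001, 0.18], [0.001, -1.0, 0.002]]
wrist_force: [0.2, -0.2, 0.7]
grip_width: 0.0528
```

```bash
python3 - <<'E'
from h import *
im,d,m=snap('wrist');np.savez('w4.npz',im=im,d=d,**m);print(arm.read_state()['ee_pos'],m['xyz'])
save('w4',im)
E
```

```text
[ 0.6272 -0.1929  0.2279] [ 0.5634 -0.1832  0.4071]
```

View pics/w4.png

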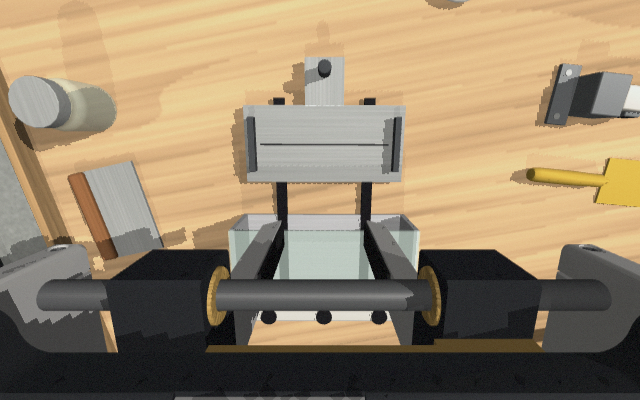

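The plate is out: knob top at (325,68), middle line from (261,144) to (388,145), stops at (251,145) and (397,145). I'll measure how far it travelled.

```bash
python3 - <<'E'
from h import *
w=np.load('w4.npz');m={k:w[k] for k in('K','xyz','orientation')};d=w['d'];V=w['im'].astype(int).sum(2)
k=(V[57:84,312:338]<220).astype(np.uint8);c=max(cv2.findContours(k,0,1)[0],key=cv2.contourArea)
print('knob px',cv2.minEnclosingCircle(c),cv2.boundingRect(c))
for uv in((325,68),(324,67),(324,70)):print(pt(m,d,*uv),onz(m,*uv,.052))
P=[]
for u in range(264,387,3):
    col=V[136:154,u].astype(float);wt=np.clip(np.median(col)-60-col,0,None)
    if wt.sum()>0:P.append(onz(m,u,136+(wt*np.arange(18)).sum()/wt.sum(),.022)[:2])
P=np.array(P);vx,vy,cx,cy=cv2.fitLine(P.astype(np.float32),cv2.DIST_HUBER,0,.01,.01).ravel()
print('line',P[0],P[-1],len(P),np.degrees(np.arctan2(vy,vx)))
print('plate z',pt(m,d,325,155),'stop tops',pt(m,d,251,145),pt(m,d,397,145))
mm=(V[120:170,215:435]>330)
for v in(130,145,160):
    r=V[v];print(v,[(u,r[u]) for u in list(range(238,264,2))+list(range(384,410,2))])
# plate front/back edges at u=285
r=V[95:190,290];print([(95+i,x) for i,x in enumerate(r) if i%1==0 and (abs(int(r[min(i+1,94)])-x)>40)])
E
```

```text
knob px ((11.050000190734863, 13.050000190734863), 7.141878128051758) (6, 8, 13, 13)
[ 0.493  -0.1683  0.0503] [ 0.4933 -0.1683  0.052 ]
[ 0.4923 -0.1693  0.0531] [ 0.492  -0.1693  0.052 ]
[ 0.4951 -0.1698  0.0516] [ 0.4952 -0.1699  0.052 ]
line [ 0.5648 -0.2633] [ 0.5939 -0.1069] 41 79.45315
plate z [ 0.5937 -0.1863  0.0209] stop tops [ 0.563  -0.2776  0.0338] [ 0.5966 -0.0932  0.0351]
130 [(238, np.int64(377)), (240, np.int64(378)), (242, np.int64(379)), (244, np.int64(359)), (246, np.int64(365)), (248, np.int64(243)), (250, np.int64(250)), (252, np.int64(238)), (254, np.int64(163)), (256, np.int64(532)), (258, np.int64(532)), (260, np.int64(526)), (262, np.int64(539)), (384, np.int64(367)), (386, np.int64(370)), (388, np.int64(379)), (390, np.int64(372)), (392, np.int64(373)), (394, np.int64(88)), (396, np.int64(254)), (398, np.int64(251)), (400, np.int64(242)), (402, np.int64(534)), (404, np.int64(550)), (406, np.int64(559)), (408, np.int64(564))]
145 [(238, np.int64(367)), (240, np.int64(375)), (242, np.int64(381)), (244, np.int64(383)), (246, np.int64(349)), (248, np.int64(246)
[... 451 characters left out ...]
8, np.int64(368)), (240, np.int64(334)), (242, np.int64(327)), (244, np.int64(332)), (246, np.int64(357)), (248, np.int64(361)), (250, np.int64(250)), (252, np.int64(247)), (254, np.int64(243)), (256, np.int64(173)), (258, np.int64(530)), (260, np.int64(534)), (262, np.int64(533)), (384, np.int64(360)), (386, np.int64(359)), (388, np.int64(360)), (390, np.int64(362)), (392, np.int64(96)), (394, np.int64(264)), (396, np.int64(237)), (398, np.int64(239)), (400, np.int64(537)), (402, np.int64(514)), (404, np.int64(491)), (406, np.int64(522)), (408, np.int64(529))]
[(142, np.int64(528)), (143, np.int64(454)), (144, np.int64(228)), (145, np.int64(396)), (181, np.int64(477)), (182, np.int64(359))]
```

Only about 120 mm of the 150 mm travel was drawn before the grip slipped off sideways. I'll regrip with the jaws along the pull direction (yaw -10.4°), so the knob can't slip out. That is also the yaw needed for the hook.

```bash
python3 - <<'E'
from h import *
plan([.494,-.168,.027],-10.43)
E
```

```text
shift [0.0002 0.2012 0.1351] turn [-0.0026  1.5715 -0.0005] yaw now 79.61195616877693
```

>>> jog_arm(deltas=[[[0,0,0.02,0,0.14,0,0.2],[0,0,0.04,0,0.28,0,0.2],[0,0,0.06,0,0.42,0,0.2],[0,0,0.08,0,0.56,0,0.2],[0,0,0.1,0,0.7,0,0.2],[0,0,0.12,0,0.84,0,0.2],[0,0,0.135,0,0.98,0,0],[0,0,0.135,0,1.12,0,0],[0,0,0.135,0,1.26,0,0],[0,0.03,0.135,0,1.4,0,0],[0,0.06,0.135,0,1.5,0,0],[0,0.1,0.135,0,1.571,0,0],[0,0.13,0.135,0,1.571,0,0],[0,0.13,0.135,0,1.571,0,0]]])

```text
t: 8.15
ee_pos: [0.4915, -0.1675, 0.0956]
orientation: [[0.983, -0.007, 0.181], [-0.181, 0.003, 0.984], [-0.007, -1.0, 0.002]]
wrist_force: [0.3, 0.0, 1.1]
grip_width: 0.0472
```

```bash
python3 - <<'E'
from h import *
plan([.494,-.168,.027],-10.43)
im,d,m=snap('scene');i2,d2,m2=snap('wrist')
o=np.zeros((600,768,3),np.uint8);o[:304]=cv2.resize(im[170:265,165:405],(768,304),interpolation=2)
o[304:,:474]=cv2.resize(i2,(474,296));save('w5',o)
E
```

```text
shift [ 0.003   0.0686 -0.0001] turn [-0.0016  0.0002 -0.0071] yaw now -10.416329039706392
```

>>> jog_arm(deltas=[[[0.003,0.025,0,0,0,-0.007,0],[0.003,0.045,0,0,0,-0.007,0],[0.003,0.06,0,0,0,-0.007,0],[0.003,0.068,0,0,0,-0.007,0],[0.003,0.068,0,0,0,-0.007,0],[0.003,0.068,0,0,0,-0.007,-0.4],[0.003,0.068,0,0,0,-0.007,-1],[0.003,0.068,0,0,0,-0.007,-1],[0.003,0.068,0,0,0,-0.007,-1],[0.003,0.068,0,0,0,-0.007,-1]]])

```text
t: 9.25
ee_pos: [0.4967, -0.1689, 0.0313]
orientation: [[0.983, 0.005, 0.181], [-0.181, 0.001, 0.984], [0.005, -1.0, 0.002]]
wrist_force: [-1.8, -0.1, 5.3]
grip_width: 0.0156
```

>>> jog_arm(deltas=[[[-0.004,0,0,0,0,0,-1],[-0.01,0,0,0,0,0,-1],[-0.016,0,0,0,0,0,-1],[-0.021,0,0,0,0,0,-1],[-0.025,0,0,0,0,0,-1],[-0.028,0,0,0,0,0,-1],[-0.031,0,0,0,0,0,-1],[-0.034,0,0,0,0,0,-1],[-0.036,0,0,0,0,0,-1],[-0.036,0,0,0,0,0,-1]]])

```text
t: 10.25
ee_pos: [0.4697, -0.1642, 0.0327]
orientation: [[0.984, 0.021, 0.179], [-0.179, -0.006, 0.984], [0.022, -1.0, -0.002]]
wrist_force: [60.4, -14.3, -51.9]
grip_width: 0.0563
```

The plate barely moved, so it was already at its stop. The rail ends seen in w4, 10 mm beyond the plate's front edge, confirm that it is fully drawn. It had started about 30 mm out. I'll release and back off.

>>> jog_arm(deltas=[[[0.006,0,0,0,0,0,-0.6],[0.015,0,0,0,0,0,-0.1],[0.022,0,0,0,0,0,0.1],[0.024,0,0,0,0,0,0.2],[0.024,0,0,0,0,0,0.2]]])

```text
t: 10.75
ee_pos: [0.493, -0.1686, 0.033]
orientation: [[0.984, 0.02, 0.179], [-0.179, -0.006, 0.984], [0.021, -1.0, -0.003]]
wrist_force: [0.4, 0.2, 0.1]
grip_width: 0.0561
```

```bash
python3 - <<'E'
from h import *
plan([.57,-.22,.2],-10.43)
E
```

```text
shift [ 0.0884 -0.1652 -0.0372] turn [0.0025 0.0016 0.0208] yaw now -10.334234202297218
```

>>> jog_arm(deltas=[[[0,-0.03,0,0,0,0.02,0.2],[0,-0.07,0,0.002,0,0.02,0.2],[0.03,-0.11,-0.012,0.002,0,0.02,0.4],[0.07,-0.15,-0.03,0.002,0.002,0.021,1],[0.088,-0.165,-0.037,0.002,0.002,0.021,1],[0.088,-0.165,-0.037,0.002,0.002,0.021,1],[0.088,-0.165,-0.037,0.002,0.002,0.021,1]]])

```text
t: 11.45
ee_pos: [0.569, -0.2199, 0.1993]
orientation: [[0.983, -0.001, 0.182], [-0.182, -0.0, 0.983], [-0.001, -1.0, -0.0]]
wrist_force: [-0.6, 0.9, -0.5]
grip_width: 0.0919
```

```bash
python3 - <<'E'
from h import *
im,d,m=snap('wrist');np.savez('w5.npz',im=im,d=d,**m);print(arm.read_state()['ee_pos'],m['xyz'])
save('w5',im)
plan([.59,.165,.19],-13)
E
```

```text
[ 0.5685 -0.2194  0.1989] [ 0.582  -0.1564  0.3787]
shift [-0.0487  0.0089  0.3819] turn [ 0.0002  0.0441 -0.0019] yaw now -10.471934702306546
```

View pics/w5.png

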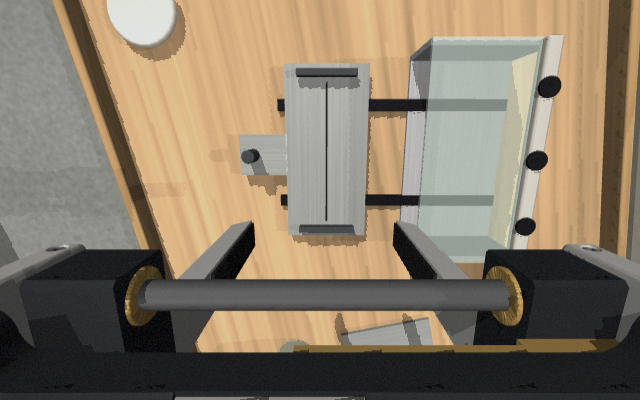

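The plate's middle line runs from (327,80) to (326,222), stops at (327,72) and (327,229), knob at (250,156), and the rail ends show to the left of the plate. I'll measure that, then move to view the hook.

```bash
python3 - <<'E'
from h import *
w=np.load('w5.npz');m={k:w[k] for k in('K','xyz','orientation')};d=w['d'];V=w['im'].astype(float).sum(2)
P=[]
for v in range(86,220,3):
    r=V[v,317:338];wt=np.clip(np.median(r)-60-r,0,None)
    if wt.sum()>0:P.append(onz(m,317+(wt*np.arange(21)).sum()/wt.sum(),v,.022)[:2])
P=np.array(P);f=cv2.fitLine(P.astype(np.float32),cv2.DIST_HUBER,0,.01,.01).ravel();print('line',P[0],P[-1],np.degrees(np.arctan2(f[1],f[0])))
# stops: inner top edges; dark rows at u=327+-20
for u in(310,342):
    c=V[:,u];print(u,[(v,int(c[v])) for v in range(64,84)],[(v,int(c[v])) for v in range(220,242)])
r=V[120];print([(u,int(r[u])) for u in list(range(282,294))+list(range(362,374))])
k=(V[140:172,236:266]<220).astype(np.uint8);c=max(cv2.findContours(k,0,1)[0],key=cv2.contourArea);print(cv2.boundingRect(c),cv2.minEnclosingCircle(c))
print(pt(m,d,251,156),pt(m,d,330,150),pt(m,d,327,72),pt(m,d,327,229))
E
```

```text
line [ 0.5939 -0.1067] [ 0.5644 -0.2659] 79.50014
310 [(64, 524), (65, 529), (66, 527), (67, 462), (68, 284), (69, 225), (70, 235), (71, 242), (72, 221), (73, 226), (74, 200), (75, 89), (76, 68), (77, 328), (78, 361), (79, 362), (80, 371), (81, 359), (82, 359), (83, 362)] [(220, 502), (221, 504), (222, 510), (223, 506), (224, 358), (225, 183), (226, 151), (227, 231), (228, 226), (229, 229), (230, 213), (231, 225), (232, 205), (233, 327), (234, 344), (235, 350), (236, 349), (237, 355), (238, 355), (239, 352), (240, 348), (241, 354)]
342 [(64, 538), (65, 538), (66, 535), (67, 479), (68, 288), (69, 232), (70, 227), (71, 232), (72, 220), (73, 233), (74, 198), (75, 120), (76, 76), (77, 303), (78, 360), (79, 374), (80, 371), (81, 372), (82, 368), (83, 375)] [(220, 497), (221, 487), (222, 496), (223, 491), (224, 353), (225, 193), (226, 151), (227, 214), (228, 228), (229, 229), (230, 217), (231, 219), (232, 213), (233, 315), (234, 326), (235, 311), (236, 305), (237, 310), (238, 309), (239, 296), (240, 314), (241, 337)]
[(282, 460), (283, 461), (284, 446), (285, 497), (286, 509), (287, 498), (288, 507), (289, 510), (290, 520), (291, 522), (292, 498), (293, 502), (362, 476), (363, 481), (364, 483), (365, 494), (366, 484), (367, 480), (368, 346), (369, 294), (370, 480), (371, 486), (372, 482), (373, 495)]
(6, 9, 18, 15) ((14.318181991577148, 16.227272033691406), 8.768233299255371)
[ 0.4954 -0.1688  0.0519] [ 0.5852 -0.1805  0.0222] [ 0.597  -0.0942  0.0353] [ 0.5638 -0.2766  0.0346]
```

>>> jog_arm(deltas=[[[0,0,0.05,0,0,0,1],[-0.01,0,0.1,0,0.02,0,1],[-0.02,0,0.15,0,0.044,0,1],[-0.03,0,0.2,0,0.044,0,1],[-0.035,0,0.25,0,0.044,0,1],[-0.04,0.009,0.3,0,0.044,0,1],[-0.045,0.009,0.34,0,0.044,0,1],[-0.049,0.009,0.37,0,0.044,0,1],[-0.049,0.009,0.382,0,0.044,0,1],[-0.049,0.009,0.382,0,0.044,0,1],[-0.049,0.009,0.382,0,0.044,0,1],[-0.049,0.009,0.382,0,0.044,0,1]]])

```text
t: 12.7
ee_pos: [0.5896, 0.1632, 0.1899]
orientation: [[0.974, -0.002, 0.227], [-0.227, -0.0, 0.974], [-0.002, -1.0, -0.001]]
wrist_force: [-0.2, -0.4, -0.2]
grip_width: 0.0941
```

```bash
python3 - <<'E'
from h import *
im,d,m=snap('wrist');np.savez('w6.npz',im=im,d=d,**m);print(arm.read_state()['ee_pos'],m['xyz'])
save('w6',cv2.resize(im[0:250,180:500],(768,600),interpolation=1))
E
```

```text
[0.5897 0.1634 0.19  ] [0.6059 0.226  0.3693]
```

View pics/w6.png

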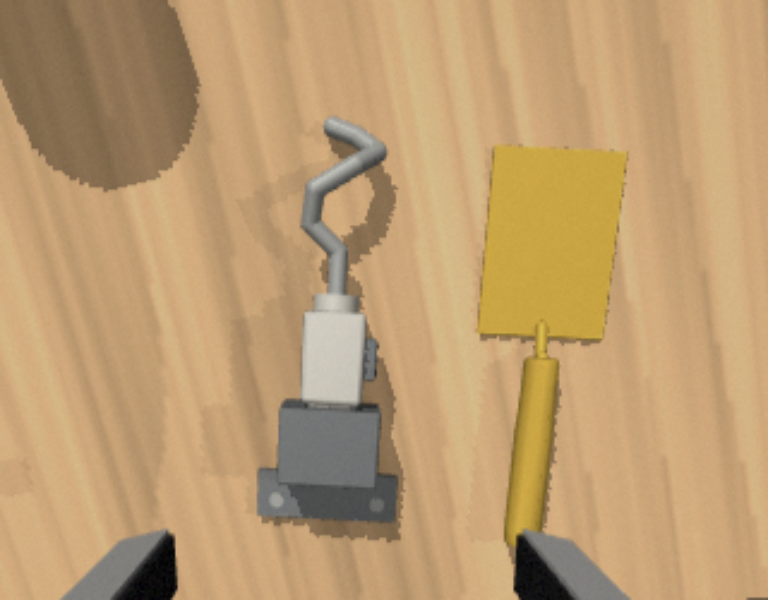

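The hook's coupling top is the white quad at crop (303..366, 312..403), with the button on its right side at (370,358), which is hook -y and faces the spatula. The dock is at (330,445) and the spatula is clear. Next I'll measure the coupling, its yaw, and the plate centre.

```bash
python3 - <<'E'
from h import *
w=np.load('w5.npz');m={k:w[k] for k in('K','xyz','orientation')}
A=onz(m,327.3,76.7,.022);B=onz(m,326,224.2,.022);print('stop inner',A,B,'mid',(A+B)/2,np.linalg.norm(A-B))
def g(f):
    w=np.load(f);return w['im'],w['d'],{k:w[k] for k in('K','xyz','orientation')}
def quad(im,d,m,roi):
    x0,y0,x1,y1=roi;hsv=cv2.cvtColor(im,cv2.COLOR_RGB2HSV)[y0:y1,x0:x1]
    k=cv2.inRange(hsv,(0,0,160),(180,45,255));k=cv2.morphologyEx(k,cv2.MORPH_OPEN,np.ones((7,7)))
    c=max(cv2.findContours(k,0,1)[0],key=cv2.contourArea);M=cv2.moments(c)
    R=cv2.minAreaRect(c);print(R[1],R[2],cv2.contourArea(c));box=cv2.boxPoints(R)+[x0,y0]
    ce=(M['m10']/M['m00']+x0,M['m01']/M['m00']+y0)
    q=np.array([onz(m,u,v,.040)[:2] for u,v in box]);print('box',box.tolist(),'\nworld',q.tolist(),'centre',ce,onz(m,*ce,.04),pt(m,d,*ce))
    e=sorted([(np.linalg.norm(q[i]-q[i-1]),np.degrees(np.arctan2(*(q[i]-q[i-1])[::-1]))) for i in range(4)]);print(e)
    return ce
i1,d1,m1=g('w1.npz');i6,d6,m6=g('w6.npz')
c1=quad(i1,d1,m1,(340,195,390,245));c6=quad(i6,d6,m6,(298,125,340,172))
print('tri',tri(m1,c1,m6,c6))
for n,p in(('shaft',(320.6,113)),('dock',(317.5,185)),('dockfront L',(297,168)),('dockfront R',(338,170)),('pad',(334.5,149)),('footL',(288,196.)),('footR',(345,199))):
    print(n,pt(m6,d6,*p))
for a,b in(((306.5,132),(306,165)),((331.7,133.5),(330.6,166))):
    A=onz(m6,*a,.04);B=onz(m6,*b,.04);print('edge yaw',np.degrees(np.arctan2(*(A-B)[1::-1])))
E
```

```text
stop inner [ 0.597  -0.0969  0.022 ] [ 0.563  -0.2743  0.022 ] mid [ 0.58   -0.1856  0.022 ] 0.18059547373071896
(38.80644989013672, 21.691810607910156) 5.710593223571777 726.0
box [[349.3465347290039, 237.53465270996094], [351.5049514770508, 215.95049476623535], [390.11881256103516, 219.81188201904297], [387.9603958129883, 241.3960418701172]] 
world [[0.6017122276454121, 0.18431664598361291], [0.5741407781766411, 0.1914276542929166], [0.5875971568644455, 0.23784661114529368], [0.61549972854728, 0.23157734270605046]] centre (368.88062442607895, 228.2568870523416) [0.5939 0.2103 0.04  ] [0.594  0.2104 0.0397]
[(np.float64(0.02847369426302071), np.float64(165.53789787223678)), (np.float64(0.02859820332256921), np.float64(-12.66316301118676)), (np.float64(0.04833004947910192), np.float64(73.83366924304697)), (np.float64(0.04923076919782207), np.float64(-106.26370290084893))]
(42.0, 25.0) 90.0 913.0
box [[306.0, 125.0], [331.0, 125.0], [331.0, 167.0], [306.0, 167.0]] 
world [[0.5874301369899783, 0.2366175039002872], [0.6146291574040512, 0.2302853602941918], [0.6042573348224549, 0.18446389642868194], [0.5761273390770052, 0.19100229305802358]] centre (317.97681635633444, 146.68455640744799) [0.5949 0.2104 0.04  ] [0.5949 0.2104 0.0397]
[(np.float64(0.02792638097092734), np.float64(-13.105461871150831)), (np.float64(0.028879876923588257), np.float64(166.91479842903118)), (np.float64(0.046980647658821574), np.float64(-102.75414402122009)), (np.float64(0.046994688006685124), np.float64(76.08322456410366))]
tri [0.5948 0.2104 0.0376]
shaft [0.6063 0.2462 0.0275]
dock [0.5844 0.1681 0.0437]
dockfront L [0.5647 0.1914 0.0315]
dockfront R [0.6119 0.1745 0.0063]
pad [0.6128 0.2033 0.0355]
footL [0.5422 0.1572 0.0125]
footR [0.6126 0.1364 0.011 ]
edge yaw 75.21530681903393
edge yaw 75.28990747203412
```

The coupling centre is (0.5945, 0.209) with its top at z 0.040 (depth and triangulation agree). Yaw is 75.2°, and the dock position is consistent with that. The plate centre is (0.580,-0.1855) from both views, with 180.6 mm between the stops. I'll go and pinch.

```bash
python3 - <<'E'
from h import *
plan([.5945,.209,.0105],-14.8)
E
```

```text
shift [-0.0053  0.1795  0.0456] turn [ 0.0004  0.0293 -0.0019] yaw now -13.12188318029938
```

>>> jog_arm(deltas=[[[-0.005,0,0.025,0,0.029,-0.002,0.4],[-0.005,0.02,0.046,0,0.029,-0.002,0.4],[-0.005,0.06,0.046,0,0.029,-0.002,0.4],[-0.005,0.1,0.046,0,0.029,-0.002,0.4],[-0.005,0.125,0.046,0,0.029,-0.002,0.4],[-0.005,0.145,0.046,0,0.029,-0.002,0.4],[-0.005,0.16,0.046,0,0.029,-0.002,0.4],[-0.005,0.17,0.046,0,0.029,-0.002,0.4],[-0.005,0.178,0.046,0,0.029,-0.002,0.4],[-0.005,0.178,0.046,0,0.029,-0.002,0.4],[-0.005,0.178,0.046,0,0.029,-0.002,0.4]]])

```text
t: 13.85
ee_pos: [0.5953, 0.2094, 0.0126]
orientation: [[0.967, 0.001, 0.255], [-0.255, -0.0, 0.967], [0.001, -1.0, 0.0]]
wrist_force: [-0.2, -1.0, 0.3]
grip_width: 0.0657
```

```bash
python3 - <<'E'
from h import *
plan([.5945,.209,.0105],-14.8)
s=arm.read_state();print(s['grip_width'],s['wrist_force'],s['ee_pos'])
E
```

```text
shift [-0.0007  0.0021 -0.0006] turn [-0.      0.0003  0.0007] yaw now -14.784251001102968
0.06565708814271502 [-0.1634 -0.9647  0.3069] [0.5953 0.2094 0.0126]
```

>>> jog_arm(deltas=[[[0,0.001,0,0,0,0,0],[0,0.001,0,0,0,0,-0.3],[0,0.001,0,0,0,0,-0.6],[0,0.001,0,0,0,0,-1],[0,0.001,0,0,0,0,-1],[0,0.001,0,0,0,0,-1],[0,0.001,0,0,0,0,-1]]])

```text
t: 14.55
ee_pos: [0.5952, 0.2095, 0.0119]
orientation: [[0.967, 0.001, 0.255], [-0.255, 0.0, 0.967], [0.0, -1.0, 0.0]]
wrist_force: [-2.2, -0.3, 5.4]
grip_width: 0.0304
```

The opening is 30.4 mm, so the button is fully in. I'll pull level along the hook's +x.

>>> jog_arm(deltas=[[[0,0,0.003,0,0,0,-1],[0,0,0.007,0,0,0,-1],[0,0,0.012,0,0,0,-1],[0,0,0.017,0,0,0,-1],[0,0,0.022,0,0,0,-1],[0,0,0.027,0,0,0,-1],[0,0,0.033,0,0,0,-1],[0,0,0.038,0,0,0,-1],[0,0,0.038,0,0,0,-1]]])

```text
t: 15.45
ee_pos: [0.6052, 0.2474, 0.0119]
orientation: [[0.967, 0.001, 0.254], [-0.254, 0.001, 0.967], [0.001, -1.0, 0.001]]
wrist_force: [0.9, 1.8, 2.4]
grip_width: 0.0304
```

Moved 39 mm with the width held and little force, so it is free. I'll lift.

>>> jog_arm(deltas=[[[0,-0.01,0,0,0,0,-1],[0,-0.03,0,0,0,0,-1],[0,-0.06,0,0,0,0,-1],[0,-0.09,0,0,0,0,-1],[0,-0.11,0,0,0,0,-1],[0,-0.12,0,0,0,0,-1],[0,-0.12,0,0,0,0,-1]]])

```text
t: 16.15
ee_pos: [0.6053, 0.2477, 0.1331]
orientation: [[0.967, 0.002, 0.254], [-0.254, 0.002, 0.967], [0.002, -1.0, 0.002]]
wrist_force: [0.3, 0.3, -2.4]
grip_width: 0.0304
```

```bash
python3 - <<'E'
from h import *
plan([.5745,-.2178,.12],-10.5)
s=arm.read_state();print(s['grip_width'],s['wrist_force'],s['ee_pos'],s['qpos'])
E
```

```text
shift [ 0.0884  0.0121 -0.4581] turn [-0.0024 -0.0736  0.0018] yaw now -14.719387078679576
0.03043027281896892 [ 0.2888  0.3427 -2.3918] [0.6053 0.2477 0.1331] [-48.5575  34.6583  33.9044  92.7638 -21.7654  59.1153 -22.8139]
```

>>> jog_arm(deltas=[[[0.001,0,-0.008,0,0,0,-1],[0.005,0,-0.025,0,-0.01,0,-1],[0.01,0,-0.05,0,-0.02,0,-1],[0.015,0,-0.08,0,-0.03,0,-1],[0.022,0,-0.11,0,-0.04,0,-1],[0.028,0,-0.14,0,-0.05,0,-1],[0.034,0,-0.17,0,-0.06,0,-1],[0.04,0,-0.2,0,-0.074,0,-1],[0.045,0,-0.23,0,-0.074,0,-1],[0.05,0,-0.26,0,-0.074,0,-1],[0.056,0,-0.29,0,-0.074,0,-1],[0.062,0,-0.32,0,-0.074,0,-1],[0.068,0,-0.35,0,-0.074,0,-1],[0.074,0,-0.38,0,-0.074,0,-1],[0.08,0,-0.41,0,-0.074,0,-1],[0.085,0,-0.435,0,-0.074,0,-1],[0.088,0,-0.45,-0.002,-0.074,0.002,-1],[0.088,0,-0.457,-0.002,-0.074,0.002,-1],[0.088,0,-0.458,-0.002,-0.074,0.002,-1],[0.088,0,-0.458,-0.002,-0.074,0.002,-1]]])

```text
t: 18.15
ee_pos: [0.5742, -0.2165, 0.1318]
orientation: [[0.983, -0.0, 0.181], [-0.181, 0.001, 0.983], [-0.001, -1.0, 0.001]]
wrist_force: [-0.2, -0.1, -1.4]
grip_width: 0.0303
```

```bash
python3 - <<'E'
from h import *
plan([.5745,-.2178,.0285],-10.5)
s=arm.read_state();print(s['grip_width'],s['ee_pos'])
im,d,m=snap('wrist');i2,d2,m2=snap('scene')
np.savez('w7.npz',im=im,d=d,**m)
o=np.zeros((600,768,3),np.uint8);o[:304]=cv2.resize(i2[180:275,165:405],(768,304),interpolation=2)
o[304:,:474]=cv2.resize(im,(474,296));save('w7',o)
E
```

```text
shift [ 0.0006  0.1033 -0.0013] turn [-0.001   0.0013 -0.0006] yaw now -10.42435317835449
0.030278227750094238 [ 0.5742 -0.2165  0.1318]
```

View pics/w7.png

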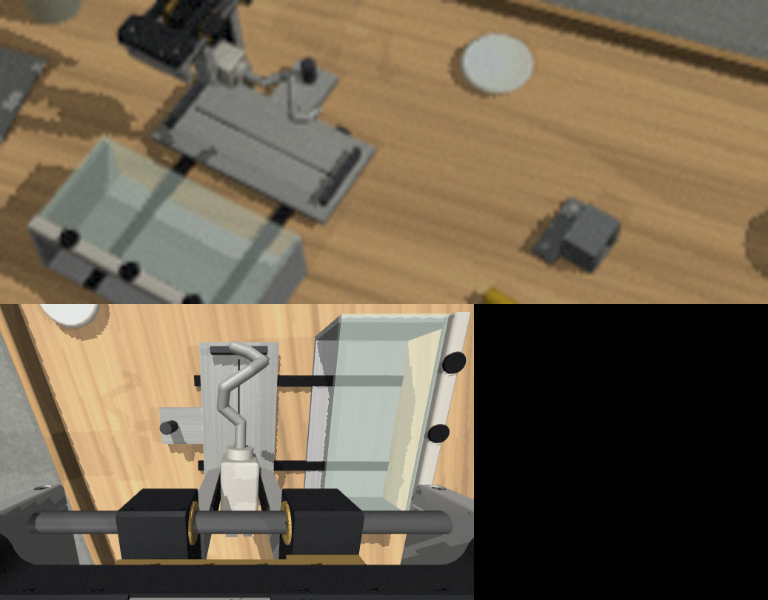

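The hook is held upright over the plate and in line with its middle line. I'll check pitch and lengthwise offset numerically.

```bash
python3 - <<'E'
from h import *
w=np.load('w7.npz');m={k:w[k] for k in('K','xyz','orientation')};d=w['d'];im=w['im']
s=arm.read_state();R=np.array(s['orientation'])
def loc(u,v): return (R.T@(pt(m,d,u,v)-s['ee_pos'])).round(4)
for u,v in((324,222),(324,235),(324,245),(318,230),(330,230)):print('top',loc(u,v))
c=im[:,324].astype(int).sum(1);print([(v,c[v],loc(324,v).tolist()) for v in range(190,224,3)])
# bar mask: points higher than plate by >40mm in front of coupling
H=np.array([[u,v,*loc(u,v)] for v in range(40,200) for u in range(280,380) if d[v,u]>0])
b=H[(H[:,3]<.06)&(H[:,3]>-.06)]
i=b[:,4].argmax();print('max z',b[i],'x range',b[:,2].min(),b[:,2].max());
t=b[b[:,4]>b[:,4].max()-.01];print('tip y (down+)',np.percentile(t[:,3],[2,50]))
sh=b[(b[:,4]>.035)&(b[:,4]<.045)];print('shaft',sh[:,2:].mean(0),np.percentile(sh[:,3],[5,50]))
E
```

```text
top [ 0.0012 -0.0281  0.0153]
top [ 0.0012 -0.0281  0.0076]
top [ 0.0012 -0.0276  0.0014]
top [-0.0022 -0.0277  0.0104]
top [ 0.0045 -0.0267  0.0101]
[(190, np.int64(535), [0.0012, -0.0148, 0.0306]), (193, np.int64(524), [0.0012, -0.0157, 0.029]), (196, np.int64(450), [0.0012, -0.0182, 0.0278]), (199, np.int64(643), [0.0012, -0.0217, 0.0268]), (202, np.int64(641), [0.0012, -0.0224, 0.0253]), (205, np.int64(637), [0.0012, -0.0219, 0.0234]), (208, np.int64(639), [0.0012, -0.0224, 0.0218]), (211, np.int64(568), [0.0012, -0.0217, 0.0198]), (214, np.int64(563), [0.0012, -0.0272, 0.0196]), (217, np.int64(678), [0.0012, -0.0273, 0.0179]), (220, np.int64(650), [0.0012, -0.0273, 0.0162]), (223, np.int64(652), [0.0012, -0.0284, 0.0148])]
max z [312.      50.      -0.0058   0.0012   0.1099] x range -0.0163 0.0225
tip y (down+) [-0.0065 -0.0029]
shaft [ 0.0012 -0.0146  0.0401] [-0.016  -0.0148]
```

>>> jog_arm(deltas=[[[0,0.015,0.001,0,0.001,0,-1],[0,0.035,0.001,0,0.001,0,-1],[0,0.055,0.001,0,0.001,0,-1],[0,0.07,0.001,0,0.001,0,-1],[0,0.082,0.001,0,0.001,0,-1],[0,0.09,0.001,0,0.001,0,-1],[0,0.096,0.001,0,0.001,0,-1],[0,0.099,0.001,0,0.001,0,-1],[0,0.101,0.001,0,0.001,0,-1],[0,0.102,0.001,0,0.001,0,-1],[0,0.1025,0.001,0,0.001,0,-1],[0,0.1025,0.001,0,0.001,0,-1]]])

```text
t: 19.45
ee_pos: [0.5747, -0.2152, 0.0297]
orientation: [[0.983, 0.0, 0.181], [-0.181, 0.001, 0.983], [0.0, -1.0, 0.001]]
wrist_force: [0.7, 0.3, -1.7]
grip_width: 0.0304
```

```bash
python3 - <<'E'
from h import *
plan([.5744,-.2157,.0275],-10.5)
s=arm.read_state();print(s['grip_width'],s['ee_pos'],s['wrist_force'])
E
```

```text
shift [-0.0002  0.0022 -0.0005] turn [-0.001   0.0009  0.0001] yaw now -10.445985042028438
0.030396317339507924 [ 0.5747 -0.2152  0.0297] [ 0.6916  0.3278 -1.7472]
```

>>> jog_arm(deltas=[[[0,0.001,-0.0005,0,0,0,-1],[0,0.002,-0.0005,0,0,0,-1],[0,0.0025,-0.0005,0,0,0,-1],[0,0.0025,-0.0005,0,0,0,-1]]])

```text
t: 19.85
ee_pos: [0.5751, -0.2159, 0.0278]
orientation: [[0.983, 0.001, 0.181], [-0.181, 0.001, 0.983], [0.001, -1.0, 0.001]]
wrist_force: [-1.3, 0.3, 6.3]
grip_width: 0.0304
```

Contact at the expected height (Fz went from -1.7 to +6.3). I'll open slowly, moving the tool so the plain-side finger stays still.

>>> jog_arm(deltas=[[[0,0,0,0,0,0,-0.36],[0,0,0,0,0,0,-0.34],[0.0005,0,0,0,0,0,-0.32],[0.001,0,0,0,0,0,-0.3],[0.0015,0,0,0,0,0,-0.28],[0.002,0,0,0,0,0,-0.26],[0.0025,0,0,0,0,0,-0.24],[0.003,0,0,0,0,0,-0.22],[0.0035,0,0,0,0,0,-0.2],[0.004,0,0,0,0,0,-0.18],[0.0045,0,0,0,0,0,-0.16],[0.005,0,0,0,0,0,-0.14],[0.005,0,0,0,0,0,-0.1],[0.004,0,0,0,0,0,0],[0.002,0,0,0,0,0,0.1],[0.002,0,0,0,0,0,0.2],[0.002,0,0,0,0,0,0.2]]])

```text
t: 21.55
ee_pos: [0.577, -0.2163, 0.0279]
orientation: [[0.983, 0.001, 0.181], [-0.181, 0.001, 0.983], [0.001, -1.0, 0.001]]
wrist_force: [0.4, -0.4, -0.2]
grip_width: 0.0563
```

>>> jog_arm(deltas=[[[0,-0.01,0,0,0,0,0.2],[0,-0.03,0,0,0,0,0.2],[0,-0.06,0,0,0,0,0.2],[0,-0.1,0,0,0,0,0.6],[0,-0.14,-0.02,0,0,0,1],[0,-0.17,-0.03,0,0,0,1],[0,-0.17,-0.03,0,0,0,1],[0,-0.17,-0.03,0,0,0,1]]])

```text
t: 22.35
ee_pos: [0.5715, -0.2459, 0.1986]
orientation: [[0.983, 0.003, 0.182], [-0.182, 0.001, 0.983], [0.003, -1.0, 0.001]]
wrist_force: [0.2, 0.3, -0.1]
grip_width: 0.0921
```

```bash
python3 - <<'E'
from h import *
im,d,m=snap('wrist');np.savez('w8.npz',im=im,d=d,**m);save('w8',im);print(arm.read_state()['ee_pos'])
C=np.array([.580,-.1855]);a=np.radians(79.5);ey=np.array([np.cos(a),np.sin(a)]);ex=np.array([ey[1],-ey[0]])
def rk(p): q=np.array(p[:2])-C;return q@ex,q@ey,p[2]
hsv=cv2.cvtColor(im,cv2.COLOR_RGB2HSV)
U,Vv=np.meshgrid(np.arange(640),np.arange(400))
P=np.array([[u,v,*rk(pt(m,d,u,v))] for v in range(30,245) for u in range(230,420) if d[v,u]>0 ])
c=P[(abs(P[:,4]-.056)<.004)&(abs(P[:,2])<.03)&(abs(P[:,3])<.09)]
print('coupling top x',np.percentile(c[:,2],[1,50,99]),'y',np.percentile(c[:,3],[1,50,99]),len(c),c[:,4].mean())
for lo in(-.05,-.04,-.03,-.02):
    q=c[(c[:,3]>lo)&(c[:,3]<lo+.008)];print(lo,q[:,2].min(),q[:,2].max(),(q[:,2].min()+q[:,2].max())/2)
b=P[(P[:,4]>.0275)&(P[:,4]<.05)&(P[:,3]>-.005)&(P[:,3]<.088)&(abs(P[:,2])<.04)]
print('bar max y',b[:,3].max(),'x',b[:,2].min(),b[:,2].max());sh=b[b[:,3]<.012];print('shaft x',sh[:,2].mean())
# line recheck
V=im.astype(float).sum(2)
k=(V>0)
print('stops',rk(pt(m,d,327,72)),[ (v,int(V[v,312])) for v in range(64,84)])
E
```

```text
[ 0.5712 -0.2454  0.1976]
coupling top x [-0.0125  0.0011  0.016 ] y [-0.0532 -0.0302  0.0491] 1062 0.0557200492225975
-0.05 -0.012674969908132341 0.016052547098346054 0.0016887885951068562
-0.04 -0.012491395293971981 0.0159141879714162 0.0017113963387221098
-0.03 -0.012411353421221107 0.01580875656161041 0.0016987015701946523
-0.02 -0.01231332953445608 0.016900926397402507 0.0022937984314732136
bar max y 0.07876173895356729 x -0.015715943407583394 0.023507943305116727
shaft x 0.0023247007044300593
stops (np.float64(0.007829637740209925), np.float64(0.06840601320226064), np.float64(0.03250106805665631)) [(64, 469), (65, 494), (66, 493), (67, 497), (68, 491), (69, 496), (70, 501), (71, 495), (72, 493), (73, 518), (74, 521), (75, 522), (76, 523), (77, 527), (78, 502), (79, 496), (80, 495), (81, 490), (82, 489), (83, 488)]
```

View pics/w8.png

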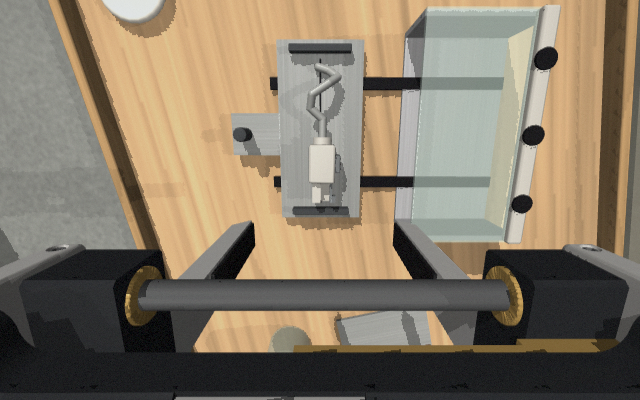

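12 pictures viewed; everything from here is checked numerically. The hook lies at (320,55..205) along the middle line between the stops. Numerically it is parallel, about 1.7 mm off the line in rack x, and within about 1.5 mm lengthwise. I'll compare it with the line in this same image and locate the knob.

```bash
python3 - <<'E'
from h import *
w=np.load('w8.npz');m={k:w[k] for k in('K','xyz','orientation')};d=w['d'];V=w['im'].astype(int).sum(2)
C=np.array([.580,-.1855]);a=np.radians(79.5);ey=np.array([np.cos(a),np.sin(a)]);ex=np.array([ey[1],-ey[0]])
def rk(p): q=np.array(p[:2])-C;return np.array([q@ex,q@ey,p[2]])
for v in(47,49,210,212):
    u=np.where(V[v,275:365]<300)[0]+275;print('stop',v,u.min(),u.max(),(rk(onz(m,u.min(),v,.034))+rk(onz(m,u.max(),v,.034)))/2)
for v in(56,57,58,59,60,66,68,80,84,196,200,204,206):
    r=V[v,308:335];j=r.argmin();print('line?',v,308+j,r[j],rk(onz(m,308+j,v,.022))[:2].round(4))
for u0 in(290,350):
    r=V[:,u0];print([v for v in range(200,225) if abs(r[v+1]-r[v])>60],[v for v in range(30,60) if abs(r[v+1]-r[v])>60])
k=(V[118:152,226:254]<220).astype(np.uint8);c=max(cv2.findContours(k,0,1)[0],key=cv2.contourArea);r=cv2.boundingRect(c);print('knob',r)
P=[pt(m,d,226+p[0],118+p[1]) for p in np.argwhere(k.T>0)];P=np.array([p for p in P if p[2]>.049]);print('knob top',P.mean(0),P.min(0),P.max(0))
plan([P[:,0].mean(),P[:,1].mean(),.03],-10.43)
E
```

```text
stop 47 289 351 [0.     0.0937 0.034 ]
stop 49 289 351 [0.     0.0917 0.034 ]
stop 210 292 348 [-0.0003 -0.0923  0.034 ]
stop 212 293 348 [ 0.0003 -0.0949  0.034 ]
line? 56 311 350 [-0.0104  0.0874]
line? 57 311 352 [-0.0104  0.0864]
line? 58 320 268 [-0.0001  0.0853]
line? 59 320 124 [-0.0001  0.0843]
line? 60 320 67 [-0.0001  0.0832]
line? 66 314 368 [-0.0071  0.0768]
line? 68 315 319 [-0.0059  0.0747]
line? 80 320 108 [-0.0002  0.0617]
line? 84 333 206 [0.015  0.0573]
line? 196 332 317 [ 0.0149 -0.0771]
line? 200 321 324 [ 0.0009 -0.0823]
line? 204 329 319 [ 0.0111 -0.0876]
line? 206 330 180 [ 0.0125 -0.0903]
[216, 224] [42, 43, 49, 50, 52, 53, 55, 56]
[216] [42, 43, 50, 52, 53]
knob (8, 10, 18, 14)
knob top [ 0.4949 -0.1715  0.0565] [ 0.4846 -0.1827  0.049 ] [ 0.5838 -0.163   0.3781]
shift [-0.0886  0.1676  0.0586] turn [-0.0015 -0.0001  0.0009] yaw now -10.438357455193449
```

The plate reference is unchanged (x = 0.0) and the hook is +1.7 mm off the line, which is fine to leave. I'll straddle the knob loosely and push the plate home gently.

>>> jog_arm(deltas=[[[-0.03,0,0.02,0,0,0,0],[-0.06,0,0.04,0,0,0,-0.4],[-0.085,0,0.058,0,0,0,-0.4],[-0.089,0.01,0.061,0,0,0,-0.4],[-0.089,0.04,0.061,0,0,0,-0.4],[-0.089,0.07,0.061,0,0,0,-0.4],[-0.089,0.09,0.061,0,0,0,-0.4],[-0.089,0.1,0.061,0,0,0,-0.4],[-0.089,0.1,0.061,0,0,0,-0.4]]])

```text
t: 23.3
ee_pos: [0.4941, -0.1691, 0.0962]
orientation: [[0.983, -0.002, 0.181], [-0.181, 0.001, 0.983], [-0.002, -1.0, 0.001]]
wrist_force: [-0.5, -0.5, 0.7]
grip_width: 0.0289
```

```bash
python3 - <<'E'
from h import *
plan([.494,-.169,.030],-10.43);print(arm.read_state()['grip_width'])
E
```

```text
shift [-0.      0.0662  0.    ] turn [-0.001  -0.0003 -0.0018] yaw now -10.444528196292506
0.028924186378750508
```

>>> jog_arm(deltas=[[[0,0.02,0,0,0,-0.002,-0.4],[0,0.035,0,0,0,-0.002,-0.4],[0,0.048,0,0,0,-0.002,-0.4],[0,0.058,0,0,0,-0.002,-0.4],[0,0.064,0,0,0,-0.002,-0.4],[0,0.066,0,0,0,-0.002,-0.45],[0,0.066,0,0,0,-0.002,-0.5],[0,0.066,0,0,0,-0.002,-0.5]]])

```text
t: 24.1
ee_pos: [0.4942, -0.1691, 0.0305]
orientation: [[0.983, 0.001, 0.181], [-0.181, 0.001, 0.983], [0.001, -1.0, 0.001]]
wrist_force: [-1.0, 0.2, 0.1]
grip_width: 0.023
```

>>> jog_arm(deltas=[[[0.001,0,0,0,0,0,-0.5],[0.002,0,0,0,0,0,-0.5],[0.004,0,0,0,0,0,-0.5],[0.007,0,0,0,0,0,-0.5],[0.011,0,0,0,0,0,-0.5],[0.016,0,0,0,0,0,-0.5],[0.022,0,0,0,0,0,-0.5],[0.029,0,0,0,0,0,-0.5],[0.037,0,0,0,0,0,-0.5],[0.046,0,0,0,0,0,-0.5],[0.056,0,0,0,0,0,-0.5],[0.066,0,0,0,0,0,-0.5],[0.076,0,0,0,0,0,-0.5],[0.086,0,0,0,0,0,-0.5],[0.095,0,0,0,0,0,-0.5],[0.103,0,0,0,0,0,-0.5],[0.11,0,0,0,0,0,-0.5],[0.116,0,0,0,0,0,-0.5],[0.12,0,0,0,0,0,-0.5],[0.122,0,0,0,0,0,-0.5]]])

```text
t: 26.1
ee_pos: [0.6145, -0.1913, 0.0305]
orientation: [[0.983, 0.001, 0.181], [-0.181, 0.001, 0.983], [0.001, -1.0, 0.001]]
wrist_force: [-2.3, 1.3, 1.2]
grip_width: 0.0232
```

>>> jog_arm(deltas=[[[0.001,0,0,0,0,0,-0.5],[0.003,0,0,0,0,0,-0.5],[0.006,0,0,0,0,0,-0.5],[0.009,0,0,0,0,0,-0.5],[0.012,0,0,0,0,0,-0.5],[0.015,0,0,0,0,0,-0.5],[0.018,0,0,0,0,0,-0.5],[0.021,0,0,0,0,0,-0.5],[0.023,0,0,0,0,0,-0.5],[0.025,0,0,0,0,0,-0.5],[0.026,0,0,0,0,0,-0.5],[0.027,0,0,0,0,0,-0.5],[0.028,0,0,0,0,0,-0.5],[0.029,0,0,0,0,0,-0.5],[0.03,0,0,0,0,0,-0.5],[0.031,0,0,0,0,0,-0.5]]])

```text
t: 27.7
ee_pos: [0.6418, -0.1964, 0.0303]
orientation: [[0.983, -0.006, 0.182], [-0.182, 0.003, 0.983], [-0.006, -1.0, 0.002]]
wrist_force: [-28.5, 7.3, 21.7]
grip_width: 0.0238
```

28 N at the stop: the knob sits at about (0.638,-0.196), and home is predicted at (0.639,-0.196). I'll back off, rise, and check.

>>> jog_arm(deltas=[[[-0.002,0,0,0,0,0,-0.5],[-0.003,0,0,0,0,0,-0.5],[-0.003,0,0,0,0,0,-0.4],[-0.003,-0.01,0,0,0,0,-0.4],[-0.003,-0.03,0,0,0,0,-0.4],[-0.003,-0.07,0,0,0,0,-0.4],[-0.003,-0.11,0,0,0,0,-0.4],[-0.003,-0.16,-0.02,0,0,0,-0.4],[-0.003,-0.2,-0.06,0,0,0,0.5],[-0.003,-0.2,-0.06,0,0,0,1],[-0.003,-0.2,-0.06,0,0,0,1]]])

```text
t: 28.8
ee_pos: [0.6291, -0.2574, 0.2321]
orientation: [[0.983, -0.003, 0.184], [-0.184, 0.002, 0.983], [-0.003, -1.0, 0.002]]
wrist_force: [-0.4, -0.0, -0.9]
grip_width: 0.0487
```

```bash
python3 - <<'E'
from h import *
im,d,m=snap('wrist');np.savez('w9.npz',im=im,d=d,**m);print(arm.read_state()['ee_pos'])
C=np.array([.580,-.1855]);a=np.radians(79.5);ey=np.array([np.cos(a),np.sin(a)]);ex=np.array([ey[1],-ey[0]])
def rk(p): q=np.array(p[:2])-C;return np.array([q@ex,q@ey,p[2]])
def px(q):
    p=np.array([*(C+q[0]*ex+q[1]*ey),q[2]]);c=np.array(m['orientation']).T@(p-m['xyz']);K=m['K'];return K[0,0]*c[0]/-c[2]+K[0,2],K[1,1]*-c[1]/-c[2]+K[1,2]
for n,q in(('knob',(.06,0,.052)),('coupling',(.15,-.033,.056)),('mid',(.15,0,.022)),('stop+',(.15,.095,.034)),('stop-',(.15,-.095,.034)),('roof',(.16,0,.075))):
    u,v=px(q);print(n,round(u,1),round(v,1), rk(pt(m,d,u,v)) if 0<u<640 and 0<v<400 else '')
np.set_printoptions(linewidth=200)
V=im.astype(int).sum(2);u,v=map(int,px((.06,0,.052)))
k=(V[v-18:v+18,u-18:u+18]<220);Y,X=np.nonzero(k);P=np.array([rk(pt(m,d,u-18+x,v-18+y)) for y,x in zip(Y,X)]);P=P[(P[:,2]>.049)&(P[:,2]<.056)];print('knob',P.mean(0),P.min(0),P.max(0))
E
```

```text
[ 0.6291 -0.2555  0.2302]
knob 322.0 133.6 [0.06   0.     0.0526]
coupling 394.6 160.8 [ 0.1438 -0.0305  0.0813]
mid 389.9 133.3 [0.1367 0.0004 0.0815]
stop+ 396.2 53.0 [0.1393 0.0836 0.0806]
stop- 388.2 204.8 [ 0.1392 -0.0829  0.0809]
roof 408.9 133.7 [0.158  0.0001 0.0818]
knob [ 0.0621 -0.0032  0.052 ] [ 0.0539 -0.0065  0.0505] [0.0662 0.0031 0.0539]
```

The knob is at rack x 0.060, exactly home. Next I'll check the hook through the clear roof by colour.

```bash
python3 - <<'E'
from h import *
w=np.load('w9.npz');m={k:w[k] for k in('K','xyz','orientation')};V=w['im'].astype(int).sum(2)
C=np.array([.580,-.1855]);a=np.radians(79.5);ey=np.array([np.cos(a),np.sin(a)]);ex=np.array([ey[1],-ey[0]])
def rk(p): q=np.array(p[:2])-C;return np.array([q@ex,q@ey,p[2]])
def px(q):
    p=np.array([*(C+q[0]*ex+q[1]*ey),q[2]]);c=np.array(m['orientation']).T@(p-m['xyz']);K=m['K'];return K[0,0]*c[0]/-c[2]+K[0,2],K[1,1]*-c[1]/-c[2]+K[1,2]
def prof(f,rng,z):
    out=[]
    for t in rng:
        u,v=px((*f(t),z));out.append((round(t*1000),int(cv2.remap(V.astype(np.float32),np.float32([[u]]),np.float32([[v]]),1)[0,0])))
    return out
print('x prof coupling',prof(lambda t:(t,-.033),np.arange(.12,.182,.002),.056))
print('y prof coupling',prof(lambda t:(.150,t),np.arange(-.075,.01,.003),.056))
print('stops x at y+',prof(lambda t:(t,.095),np.arange(.105,.196,.005),.034))
print('stop y',prof(lambda t:(.130,t),np.arange(.08,.106,.002),.034),prof(lambda t:(.130,t),np.arange(-.106,-.08,.002),.034))
print('bar end y',prof(lambda t:(.142,t),np.arange(.06,.09,.002),.03),prof(lambda t:(.146,t),np.arange(.06,.09,.002),.03))
E
```

```text
x prof coupling [(120, 536), (122, 545), (124, 540), (126, 540), (128, 537), (130, 528), (132, 514), (134, 514), (136, 522), (138, 564), (140, 575), (142, 579), (144, 580), (146, 578), (148, 571), (150, 572), (152, 572), (154, 572), (156, 576), (158, 574), (160, 570), (162, 568), (164, 557), (166, 501), (168, 501), (170, 504), (172, 550), (174, 549), (176, 546), (178, 552), (180, 554)]
y prof coupling [(-75, 559), (-72, 569), (-69, 571), (-66, 576), (-63, 569), (-60, 569), (-57, 572), (-54, 552), (-51, 570), (-48, 569), (-45, 572), (-42, 573), (-39, 571), (-36, 577), (-33, 572), (-30, 574), (-27, 573), (-24, 570), (-21, 573), (-18, 574), (-15, 582), (-12, 555), (-9, 573), (-6, 577), (-3, 557), (0, 527), (3, 530), (6, 531), (9, 533)]
stops x at y+ [(105, 562), (110, 553), (115, 464), (120, 464), (125, 464), (130, 465), (135, 464), (140, 463), (145, 467), (150, 466), (155, 458), (160, 461), (165, 457), (170, 468), (175, 464), (180, 466), (185, 564), (190, 554), (195, 558)]
stop y [(80, 555), (82, 548), (84, 555), (86, 553), (88, 465), (90, 450), (92, 472), (94, 462), (96, 464), (98, 502), (100, 553), (102, 567), (104, 544)] [(-106, 485), (-104, 512), (-102, 550), (-100, 532), (-98, 515), (-96, 458), (-94, 456), (-92, 452), (-90, 431), (-88, 454), (-86, 522), (-84, 530), (-82, 531)]
bar end y [(60, 555), (62, 555), (64, 559), (66, 557), (68, 558), (70, 558), (72, 524), (74, 526), (76, 527), (78, 555), (80, 561), (82, 559), (84, 560), (86, 561), (88, 538)] [(60, 513), (62, 531), (64, 529), (66, 530), (68, 541), (70, 520), (72, 521), (74, 549), (76, 552), (78, 531), (80, 531), (82, 522), (84, 543), (86, 555), (88, 531)]
```

The coupling reads x 137–164 mm and y -54 to -12 mm, so it is centred at about (+151, -33). The target is (150, -33), so it still sits centred. The arm is clear, so I'll hand in.

```bash
python3 -c "
from h import *
s=arm.read_state();print(s['t'],s['wrist_force']);print(arm.close_job())"
```

```text
28.85 [ 0.1378  0.3016 -0.3675]
the job is handed in; nothing more can be done
None
```

The job is done and handed in at 28.85 s. The plate is fully home with the hook upright and centred on it, and the gripper is touching nothing.

- **Plate out:** I drew it to its stop by the knob. It had started about 30 mm out, so the fingers slid off the knob when it reached the stop. I misread that as a failed pull and pulled again against the stop, which peaked at about 80 N at the wrist; nothing visibly shifted.
- **Hook:** I pinched the coupling with the button fully in (30.4 mm opening), pulled it level 39 mm off the dock and laid it on the plate. I then opened slowly so the button would not nudge it.
- **Plate home:** I pushed it in by the knob until it met the stop, at about 36 N.

Last checks:
- **Home position:** the knob is at rack x = 60 mm, which is exactly home.
- **Hook through the roof:** the coupling is centred at about (151, -33) mm against a target of (150, -33) mm.
- **Disagreement:** just after placing, the hook measured about 1.7 mm off the middle line and up to 1.5 mm off lengthwise. The stops read through the roof, centred near x = 148 mm, suggest up to 3 mm off the line. I left it as it was.
- **Not checked:** I did not measure the bystanders again at the end, but no move was planned to touch them.

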